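# Close the electrode-arm clamp, key it and hold it shut

### The arm

A 7-joint arm with a two-finger parallel gripper is mounted at the origin on the work surface. World frame = base frame: x ahead of the robot, y to its left, z up, the work surface at z = 0. Lengths are in m, angles in rad, forces in N, time in s.
With the tool pointing down it reaches from about 0.425 to 0.925 m from the base axis. Payload 6.8 kg.
Tool frame: the origin (TCP) lies midway between the tips of the shut fingers; the grasp point (between the pads) lies 19 mm behind it; z points along the fingers, y is the direction in which the jaws open and shut (so a half turn about z gives the same grasp; the last joint's range is limited). The gripper opens to 85 mm and grips with 20 to 120 N. Pads are 22 mm wide; open, the fingers measure 114 mm over their backs; the gripper's body (76 mm by 85 mm) begins 54 mm behind the grasp point. The pads swing forward as they close: fully open they stand 13 mm farther back than shut.
Start: joints at [1.026, 0.477, 0.022, 1.555, -0.011, 1.109, -0.083], TCP at [0.286, -0.612, 0.231] pointing down, gripper open.
Joint ranges: [-2.96, 2.96], [-0.34, 2.1], [-1.41, 1.46], [0.24, 2.44], [-1.37, 4.51], [0.17, 1.92], [-2.96, 2.96]. Speed limits (rad/s): [2.39, 2.39, 3.14, 3.14, 3.14, 3.14, 3.14].

### API

Orientations are given as a rotation vector (axis times angle).
In Python, from bench import r gives the robot as it stands. The module is installed in compiled form; this text tells all that it offers.
- The arm moves only by the tool play_rows, never from a script. Its argument "plan" is a list of rows, each a list of 7 numbers: the shift along the world's x, y, z in mm, then the turn, a rotation vector about the world's x, y, z in rad, then the finger opening in mm, from 0 to 85.4. A call has 1 to 12 rows; each row is the pose to reach, as a shift and turn from the pose commanded when the call began; what a row does not reach only later rows make up. A row lasts 1/10 s, in which the tool goes at most 50 mm and 8.59 degrees, less where a joint would pass 70% of its speed; a pose out of reach is approached as far as the arm can. A call with a gripper value outside its range is refused whole. The fingers move at their own pace and stop on an object; "grip_force" is the grip in N (left out, the last holds). Time passes only in rows, so rows that repeat a pose let the fingers close. It gives the time, the measured TCP pose, the force and the opening at its end, in the units of the state.
- r.get_obs(): the state, without advancing time (a new reading comes with each control period).
- r.grab_frame(name): name is "scene" or "top"; returns a dict with "color" (420x560x3 uint8, blue, green, red), "z_map" (420x560 float32, m along the optical axis (not along the pixel's ray), 0 where there is no reading), "camera_matrix" (3x3 intrinsics, pixels), "k1" (the pictures are not rectified: a ray, as slopes to the right and down, at radius r is drawn at 1 + k1 r^2 times it, then the intrinsics apply), "R" (3x3) and "t" (3): a world point X has camera coordinates R X + t. Camera axes: x right, y down, z forward; pixel columns grow to the right and rows downward; lengths in m; the calibration is good to about 2 mm. A picture is of the moment at which its call begins.
- r.hand_in(): hands the job in, once; it reports no verdict.
The state is a dict: "clock": time; "joints": joint angles; "qvel": joint speeds; "tau": joint torques, N m; "tcp_pos": TCP position; "orientation": TCP orientation; "contact_force": force on the tool from outside, world axes, zero at the start; "moment": the same for the moment, N m; "grip_width": finger opening in m.
Only numpy, scipy, OpenCV 4.12 (cv2) and the standard library are available. Lean on these libraries where they do the work, as an engineer would, in place of code of your own. Each camera call takes 0.05 s, during which the arm holds its last target.

### The job

Swing the blue upper jaw of the tube clamp down over the cream tube, then take the orange key from its white holder, turn it so that its flat blade lines up with the slot, and push it through both halves until its flange presses the jaw fully shut. The jaw springs ajar by itself, so finish while still holding the key and pressing it down firmly, with about 10 N (do not let go). Leave the other things on the table where they are.

Things in the scene. Friction and masses are not known exactly. Their poses are not given: they have to be found in the camera images.
- hinge (a point): Mid-point of the clamp's hinge axis, 62 mm above the table. x: along the clamp from the slot end to the hinge end; y: along the hinge axis; z up. The jaw extends from here towards -x. The steel hinge cheeks are 92 mm over all in y and reach 8 mm above this point.
- clamp: Tube clamp fixed to the table (place and yaw vary), origin at underside centre, axes as for hinge: dark foot plate 190 x 100 mm, grey lower half 157 mm (x) x 70 mm (y), its top (the split plane) 62 mm above the table. A fixed cream tube, 32 mm thick and 200 (with black caps 226) mm long in y, lies half sunk in it, its axis 50 mm from the hinge towards -x. Carries the blue jaw.
- slot (a point): Centre of the mouth of the lower half's slot, 62 mm above the table, 115 mm from the hinge axis towards the clamp's -x. Axes as for hinge. The slot is 18 mm long (x) by 12 mm wide (y), 45 mm deep, vertical.
- jaw (a joint): Angle (rad) of the blue upper jaw: 0 = fully shut (hard stop), grows as it opens upwards; starts at 0.9 to 1.3. 143 mm long from the hinge axis, 70 mm wide. A stiff sprung hinge: it stays where it is left when open, takes about 8 N down at the slot to close, and springs back to about 0.11 rad when let go. Its saddle over the tube (23 to 77 mm from the axis) rises 27 mm above the split plane.
- jaw_slot (a point): Centre of the jaw's slot on the outer (upper) face of its tab, 115 mm from the hinge axis; moves with the jaw. The tab is flat, 10 mm thick, 74 to 143 mm from the axis; shut, its underside lies on the split plane. Slot 28 mm long (at right angles to the hinge axis) x 15 mm wide, right through, a white line at either end. Shut, it is straight above the lower slot.
- key_grip (a point): Centre of the orange key's wing grip; x along the wing, z up. The key stands loose in the holder, turned at random. Wing 34 (x) x 10 (y) x 32 mm high, this point 16 mm below its top; then a round flange 36 mm across, 6 thick, underside 22 mm below this point; then a steel blade 14 (x) x 8 (y) mm, 40 long, rounded end. About 60 g. Half a turn round fits the slots as well.
- key_tip (a point): End of the key's blade, 62 mm straight below key_grip.
- holder: White holder block, 75 x 75 mm, 50 mm high, fixed to the table (position and yaw vary), origin at the centre of its underside; a round hole 23 mm across goes down its middle, in which the key's blade stands, the flange resting on the top. The clamp and the holder may be on either side of the robot's middle line.
- gel: Bystander: clear gel bottle with a blue band, 56 mm across, 160 mm high, origin at underside centre.
- jar: Bystander: amber jar, 70 mm across, 85 mm high, origin at underside centre.
- pad_a: Bystander: grey electrode disc lying flat, 84 mm across, 34 mm high, origin at underside centre.
- pad_b: Bystander: a second disc like pad_a.
- mug: Bystander: white mug, 76 mm across, 90 mm high, origin at underside centre.
- timer: Bystander: white timer 60 x 60 mm, 44 mm high with a red dial, origin at underside centre.
- spare_pin: Bystander: brass round pin with black end blocks lying on the table between clamp and holder, 66 mm long (its x), 18 mm high, origin at underside centre.
Not all that is in view belongs to the job. There is more than one size of the clamp; the one meant has the size given above. Of the things that look like the part that bears key_grip, the smaller one is meant.

How it is judged:
By the outcome, as a careful person would: the job done as asked, in the order asked, and still so for the second after the job is handed in, while the arm keeps its last pose, push and grip.
It also fails if it takes over 58 s, if anything falls off the work surface, if the arm or the gripper's body presses on something with over 40 N, if the wrist force passes 120 N, or if a joint passes its speed limit or range.

## Working session

There is one attempt and no reset: what is moved stays moved. The work goes in short steps, Python scripts to look and compute and a tool call to move; the robot and the scene stay as the last step left them, time stands still between calls to the robot, and variables do not carry over. Pictures are saved under pics/ and viewed, and the job is handed in when it is done.

Besides the shell and the picture viewer there is one more tool, called after "Emit:" by a JSON object that holds its "api" and its "payload", one argument or row to a line. play_rows: Moves the arm, as the interface text tells. Its arguments: {"type":"object","properties":{"plan":{"type":"array"},"grip_force":{"type":"number"}},"required":["plan"]}

```bash
mkdir -p pics; cat > h.py <<'E'
import numpy as np, cv2
from bench import r
def grab(n,tag):
    f=r.grab_frame(n); np.savez(f'{tag}.npz',**f); cv2.imwrite(f'pics/{tag}.png',f['color']); return f
def load(tag): return dict(np.load(f'{tag}.npz'))
def ray(f,u,v):
    K=f['camera_matrix'];k=float(f['k1']);
    d=np.array([(u-K[0,2])/K[0,0],(v-K[1,2])/K[1,1]]);s=d.copy()
    for _ in range(30): s=d/(1+k*(s@s))
    return s
def p_depth(f,u,v,w=1):
    z=f['z_map'][int(v)-w:int(v)+w+1,int(u)-w:int(u)+w+1];z=z[z>0]
    if len(z)==0:return None
    z=np.median(z);s=ray(f,u,v);return f['R'].T@(np.array([s[0],s[1],1])*z-f['t'])
def p_plane(f,u,v,h):
    s=ray(f,u,v);d=f['R'].T@np.array([s[0],s[1],1]);c=-f['R'].T@f['t'];return c+d*(h-c[2])/d[2]
def proj(f,X):
    c=f['R']@np.asarray(X,float)+f['t'];s=c[:2]/c[2];s=s*(1+float(f['k1'])*(s@s));K=f['camera_matrix']
    return np.array([K[0,0]*s[0]+K[0,2],K[1,1]*s[1]+K[1,2]])
def cloud(f):
    H,W=f['z_map'].shape;K=f['camera_matrix'];k=float(f['k1'])
    u,v=np.meshgrid(np.arange(W),np.arange(H));d=np.stack([(u-K[0,2])/K[0,0],(v-K[1,2])/K[1,1]],-1);s=d.copy()
    for _ in range(30): s=d/(1+k*(s**2).sum(-1,keepdims=True))
    z=f['z_map'];P=np.concatenate([s*z[...,None],z[...,None]],-1)
    P=(P-f['t'])@f['R'];P[z<=0]=np.nan;return P
def crop(f,u0,v0,u1,v1,k,tag):
    cv2.imwrite(f'pics/{tag}.png',cv2.resize(f['color'][v0:v1,u0:u1],None,fx=k,fy=k,interpolation=cv2.INTER_CUBIC))
E
python3 - <<'E'
from h import *
for n in("scene","top"):
    f=grab(n,n+'0');print(n,f['camera_matrix'].tolist(),f['k1'],(-f['R'].T@f['t']).round(3),f['R'].round(3).tolist())
o=r.get_obs();print(o)
E
```

```text
scene [[396.2969525112753, 0.0, 271.3067956724206], [0.0, 396.2969525112753, 212.08202232070823], [0.0, 0.0, 1.0]] -0.07602882200836593 [1.415e+00 1.000e-03 6.260e-01] [[-0.045, 0.999, -0.01], [0.538, 0.016, -0.843], [-0.842, -0.044, -0.538]]
top [[528.6100915477947, 0.0, 271.91720628146027], [0.0, 528.6100915477947, 213.12564287992524], [0.0, 0.0, 1.0]] 0.05231777288798394 [ 0.257 -0.03   1.555] [[0.003, -1.0, 0.002], [-0.981, -0.004, -0.192], [0.192, -0.001, -0.981]]
{'clock': 0.1, 'joints': array([ 1.02591641,  0.47774114,  0.02233006,  1.55636497, -0.01152838,
        1.10932529, -0.08305036]), 'qvel': array([ 0.00071901, -0.00161415, -0.00109974, -0.00413743,  0.00078589,
        0.00157451, -0.00151062]), 'tau': array([ 4.24347381e-03, -5.97759283e+01,  1.61348607e+00, -2.81953812e+01,
        1.28523240e-02,  4.97762507e-03, -3.84472912e-06]), 'tcp_pos': array([ 0.28531051, -0.61112791,  0.23040157]), 'orientation': array([-3.06534040e+00, -6.80398861e-01,  7.26183154e-04]), 'contact_force': array([-0.6326523 ,  0.22820465,  0.12184927]), 'moment': array([0.00189307, 0.03693083, 0.01235133]), 'grip_width': 0.08526602014703913}
```

View pics/scene0.png

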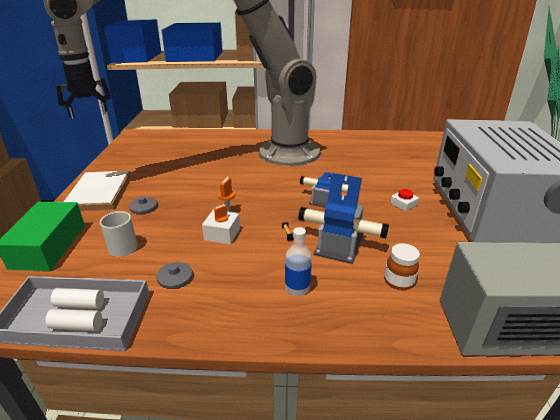

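View pics/top0.png

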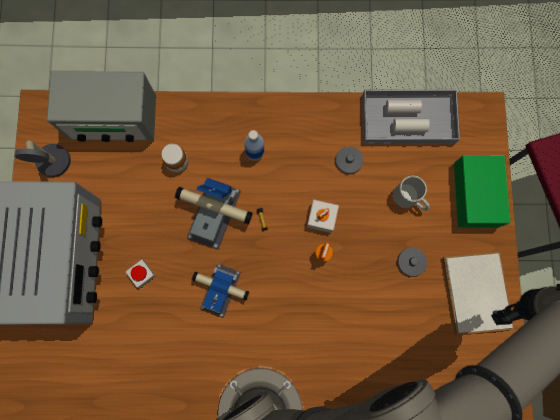

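```bash
python3 - <<'E'
from h import *
t=load('top0');s=load('scene0')
crop(t,165,160,355,330,4,'tc');crop(s,190,160,400,300,3.8,'sc')
P=cloud(t)
for n,(u,v) in dict(big=(205,228),small=(215,298),hold=(333,208),key2=(325,250),key1=(322,215),jawbig=(215,188)).items(): print(n,p_depth(t,u,v))
E
```

```text
big [0.51196571 0.16509164 0.0202157 ]
small [0.30826913 0.12811262 0.04478527]
hold [ 0.5669948  -0.20864583  0.05112699]
key2 [ 0.43736505 -0.1776972   0.10741433]
key1 [ 0.53913228 -0.17284956  0.08786878]
jawbig [0.60462984 0.12592663 0.1360642 ]
```

View pics/tc.png

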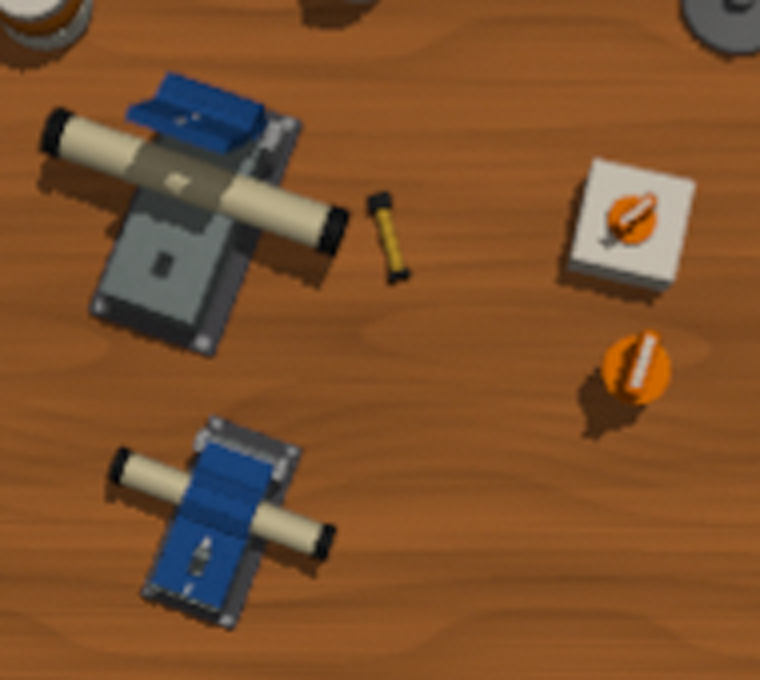

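View pics/sc.png

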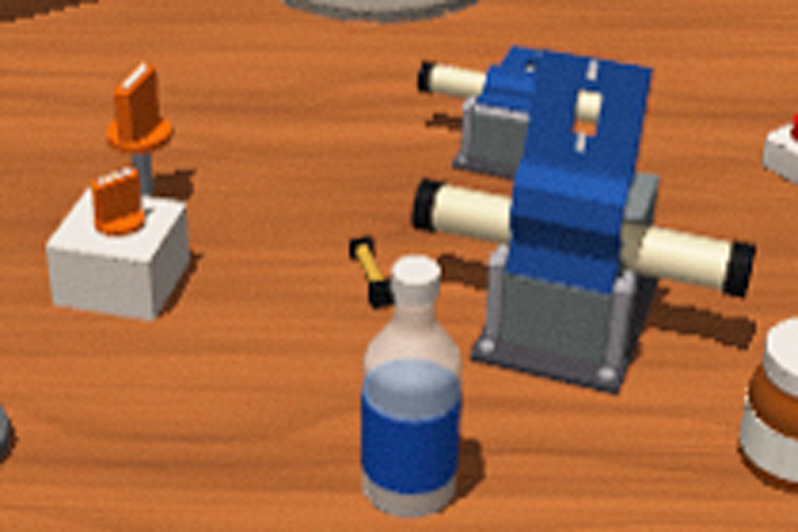

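```bash
python3 - <<'E'
from h import *
t=load('top0');s=load('scene0');P=cloud(t);S=cloud(s)
def rect(M,P,off=(0,0)):
    q=P[M][:,:2].astype(np.float32);(c,sz,a)=cv2.minAreaRect(q);return np.round(c,4),np.round(sz,4),a,len(q)
def box(u0,v0,u1,v1,P):
    m=np.zeros(P.shape[:2],bool);m[v0:v1,u0:u1]=1;return m
z=P[...,2]
# clamp foot (table-level dark)
b=box(180,180,245,255,P)
M=b&(z>0.055)&(z<0.067);print('lower top',rect(M,P),np.nanmedian(z[M]))
q=P[M];
# hole
M=b&(z<0.05)&box(200,220,211,233,P);print('slot',P[M].round(3).tolist())
# slot edges by darkness
g=cv2.cvtColor(t['color'],cv2.COLOR_BGR2GRAY);print(g[219:234,198:214])
for uv in [(205.5,226.2)]: print('slot@62',p_plane(t,*uv,0.062))
# tube
hsv=cv2.cvtColor(t['color'],cv2.COLOR_BGR2HSV)
# holder
b=box(300,190,345,240,P);M=b&(abs(z-0.05)<0.006);print('holder',rect(M,P),np.nanmedian(z[M]))
M=b&(z>0.078);print('wing top',rect(M,P),np.nanmedian(z[M]),P[M].mean(0))
M=b&(z>0.053);print('flange',rect(M,P),P[M].mean(0))
# jaw plane from scene
hs=cv2.cvtColor(s['color'],cv2.COLOR_BGR2HSV)
B=(hs[...,0]>100)&(hs[...,0]<125)&(hs[...,1]>120)
print(hs[185,345])
m=box(325,172,362,205,S)&B&(S[...,2]>0.08)
Q=S[m];c=Q.mean(0);u,w,v=np.linalg.svd(Q-c);print('jaw plane',len(Q),c,v[2],w/np.sqrt(len(Q)))
E
for k in scene0; do :; done
python3 - <<'E'
from h import *
import os
os.chdir('.')
s=load('scene0');crop(s,290,160,400,270,7,'sj');t=load('top0');crop(t,170,165,260,255,8,'tj')
E
```

```text
lower top (array([0.5543, 0.1409]), array([0.1629, 0.1584]), 16.428447723388672, 776) 0.06233083427361258
slot [[0.52, 0.163, 0.043], [0.519, 0.159, 0.047], [0.518, 0.163, 0.035], [0.52, 0.162, 0.025], [0.52, 0.159, 0.028], [0.515, 0.166, 0.039], [0.517, 0.164, 0.028], [0.519, 0.163, 0.017], [0.519, 0.16, 0.013], [0.512, 0.166, 0.039], [0.516, 0.166, 0.014], [0.515, 0.162, 0.019], [0.508, 0.168, 0.042], [0.51, 0.166, 0.033], [0.512, 0.165, 0.02], [0.513, 0.163, 0.012], [0.507, 0.166, 0.034], [0.509, 0.165, 0.019], [0.508, 0.162, 0.023]]
[[108 107 106 107 107 109 107 107 107 108 108 109 109 107 110 109]
 [106 106 107 106 108 108 109 106 106 106 107 108 107 109 108 110]
 [107 106 106 107 109 109 107 106 108 106 108 108 108 106 108 108]
 [107 107 107 109 108 110  98  93  96 102 107 108 109 106 107 107]
 [107 106 106 107 107 106  80  58  63  82  97 106 106 106 107 108]
 [106 107 107 107 105  99  68  43  41  45  79 101 106 107 109 109]
 [107 106 107 106 105  85  53  40  43  46  83 103 106 108 108 109]
 [107 108 107 106 100  70  46  42  48  60  95 108 107 107 108 109]
 [107 107 107 106  88
[... 296 characters left out ...]
 109 108 108 107]
 [106 106 106 107 107 106 107 108 107 108 109 109 109 108 107 107]
 [106 106 107 107 107 108 107 107 106 107 108 108 109 109 107 107]]
slot@62 [0.5102583  0.15850804 0.062     ]
holder (array([ 0.5467, -0.178 ]), array([0.0751, 0.0762]), 77.3518295288086, 537) 0.050754110723621695
wing top (array([ 0.5449, -0.1757]), array([0.01  , 0.0333]), 38.69569778442383, 46) 0.08803439488782741 [ 0.5445507  -0.17549355  0.08805662]
flange (array([ 0.5452, -0.1772]), array([0.0736, 0.0734]), 77.20899963378906, 248) [ 0.54403763 -0.17557167  0.06193654]
[ 24  52 252]
jaw plane 758 [0.59410411 0.12963474 0.16596718] [ 0.88341248 -0.30703232  0.35399654] [0.02236973 0.0202161  0.00205482]
```

```bash
ls pics; python3 -c "
from h import *
s=load('scene0');crop(s,290,160,400,245,7,'sj');t=load('top0');crop(t,170,175,260,250,8,'tj')"
```

```text
sc.png
scene0.png
sj.png
tc.png
tj.png
top0.png
```

View pics/sj.png

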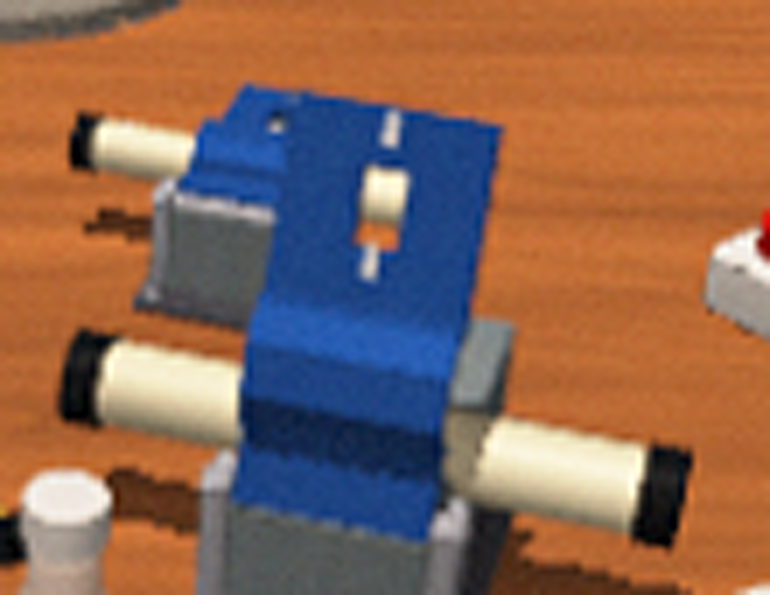

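View pics/tj.png

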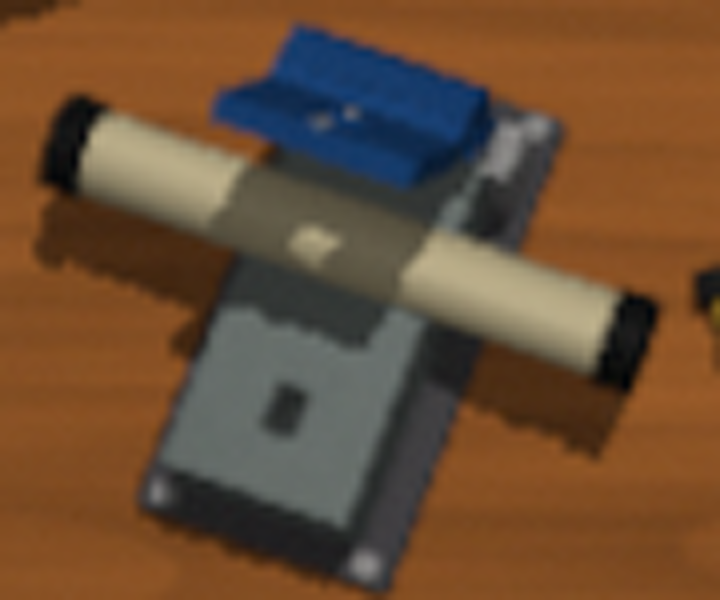

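```bash
python3 - <<'E'
from h import *
t=load('top0')
g=cv2.cvtColor(t['color'],cv2.COLOR_BGR2GRAY).astype(float)
w=np.clip(107-g[220:232,199:212],0,None);w[w<8]=0
vv,uu=np.mgrid[220:232,199:212];cu,cv_=(w*uu).sum()/w.sum(),(w*vv).sum()/w.sum();sl=p_plane(t,cu,cv_,.062);print('slot',cu,cv_,sl)
# tube by cloud: z from .07 up around, black caps incl.
P=cloud(t);z=P[...,2]
m=np.zeros(z.shape,bool);m[180:230,170:260]=1
hsv=cv2.cvtColor(t['color'],cv2.COLOR_BGR2HSV)
m&=(z>0.066)&(z<0.084)&~((hsv[...,0]>100)&(hsv[...,0]<125)&(hsv[...,1]>150))
n,l,st,c=cv2.connectedComponentsWithStats(m.astype(np.uint8));i=1+st[1:,4].argmax();m=l==i
q=P[m];rc=cv2.minAreaRect(q[:,:2].astype(np.float32));print('tube',rc,len(q),q[:,2].max())
top=q[q[:,2]>0.074];vx,vy,x0,y0=cv2.fitLine(top[:,:2].astype(np.float32),cv2.DIST_HUBER,0,.01,.01).ravel();print('tube line',vx,vy,x0,y0,np.degrees(np.arctan2(vy,vx)))
k=lambda a,b:(170+a/8,175+b/8)
a=p_plane(t,*k(163,468),.062);b=p_plane(t,*k(350,527),.062);print('corners',a,b,np.linalg.norm(a-b),'dir',np.degrees(np.arctan2(*(b-a)[1::-1])))
A=p_plane(t,*k(62,143),.062);B=p_plane(t,*k(640,343),.062);print('ends',A,B,np.linalg.norm(A-B),np.degrees(np.arctan2(*(B-A)[1::-1])))
E
```

```text
slot 205.20910209102092 225.7410824108241 [0.51158685 0.15937567 0.062     ]
tube ((0.5788100361824036, 0.13603222370147705), (0.22642076015472412, 0.051648736000061035), 70.293701171875) 824 0.08383874193888312
tube line 0.34202316 0.93969154 0.5795518 0.16327874 69.99981
corners [0.48901335 0.2009655  0.062     ] [0.4679971  0.13389209 0.062     ] 0.07028886863037948 dir -107.3974461018011
ends [0.60776797 0.24129075 0.062     ] [0.53493394 0.03153175 0.062     ] 0.22204421174107386 -109.14839319824118
```

```bash
cat > ov.py <<'E'
from h import *
def draw(f,box,k,polys,tag):
    u0,v0,u1,v1=box
    im=cv2.resize(f['color'][v0:v1,u0:u1],None,fx=k,fy=k,interpolation=cv2.INTER_NEAREST)
    for pts,col in polys:
        q=[tuple(int(round(x)) for x in ((proj(f,p)-[u0,v0]+0.5)*k)) for p in pts]
        for a,b in zip(q,q[1:]): cv2.line(im,a,b,col,1,cv2.LINE_AA)
    cv2.imwrite(f'pics/{tag}.png',im)
def clamp(slot,yaw):
    c,s=np.cos(yaw),np.sin(yaw);ex=np.array([c,s,0]);ey=np.array([-s,c,0]);ez=np.array([0,0,1.])
    h=np.array([slot[0],slot[1],0.062])+0.115*ex
    return lambda x,y,z: h+ex*x+ey*y+ez*z
E
python3 - <<'E'
from ov import *
t=load('top0');s=load('scene0')
yaw=np.radians(-19.6);n=np.array([np.cos(yaw),np.sin(yaw)]);y=np.array([-n[1],n[0]])
# recompute slot in these axes
sl=np.array([.5116,.1594]);
C=clamp(sl,yaw)
def rc(x0,x1,y0,z): return [C(a,b,z) for a,b in((x0,-y0),(x1,-y0),(x1,y0),(x0,y0),(x0,-y0))]
polys=[(rc(-.124,-.106,.006,0),(0,0,255)),(rc(-.149,.008,.035,0),(0,255,0)),
 ([C(-.05,-.113,.016),C(-.05,.113,.016)],(255,0,255)),([C(-.066,-.113,0),C(-.066,.113,0)],(255,255,0)),([C(-.034,-.113,0),C(-.034,.113,0)],(255,255,0))]
draw(t,(170,175,260,250),8,polys,'ov1')
E
```

```text
(no output)
```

View pics/ov1.png

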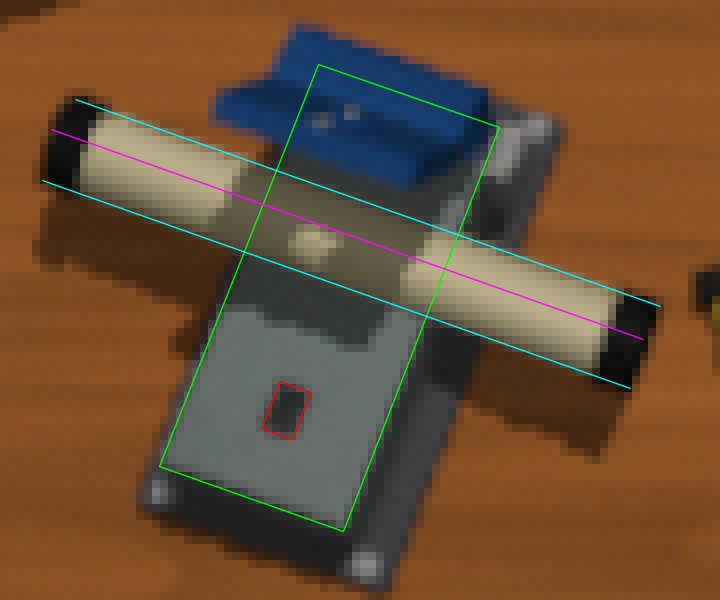

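Two clamps are in view: the open one at top px (205,210), and a smaller, shut one at (220,290). The open one measures 70 mm wide with a 226 mm tube, so it fits. There are also two keys: a small one in the white holder at (322,215), with a 10 x 33 mm wing and top at 88 mm, and a bigger one standing behind it at (324,253). The one in the holder is the one meant. First I move behind the jaw with the fingers shut.

Emit:
{"api": "play_rows", "payload": {
  "plan": [
    [22, 45, 20, 0, 0, -0.13, 0],
    [44, 90, 25, 0, 0, -0.26, 0],
    [66, 134, 25, 0, 0, -0.39, 0],
    [88, 178, 25, 0, 0, -0.52, 0],
    [110, 223, 25, 0, 0, -0.65, 0],
    [132, 267, 25, 0, 0, -0.777, 0],
    [154, 312, 25, 0, 0, -0.777, 0],
    [176, 356, 25, 0, 0, -0.777, 0],
    [198, 401, 25, 0, 0, -0.777, 0],
    [220, 446, 25, 0, 0, -0.777, 0],
    [242, 490, 25, 0, 0, -0.777, 0],
    [264, 535, 25, 0, 0, -0.777, 0]
  ],
  "grip_force": 40
}}

```text
clock: 1.3
tcp_pos: [0.5495, -0.0755, 0.2562]
orientation: [3.096, -0.532, -0.0]
contact_force: [0.0, -1.5, 1.2]
grip_width: -0.0001
```

Emit:
{"api": "play_rows", "payload": {
  "plan": [
    [22, 45, 0, 0, 0, 0, 0],
    [44, 90, 0, 0, 0, 0, 0],
    [66, 135, 0, 0, 0, 0, 0],
    [94, 189, 0, 0, 0, 0, 0],
    [94, 189, 0, 0, 0, 0, 0]
  ]
}}

```text
clock: 1.8
tcp_pos: [0.6437, 0.1195, 0.2555]
orientation: [-3.095, 0.519, 0.002]
contact_force: [-0.6, 0.7, 1.1]
grip_width: -0.0001
```

```bash
python3 - <<'E'
from ov import *
s=grab('scene','s1');t=grab('top','t1');o=r.get_obs();print(o['tcp_pos'],o['orientation'])
C=clamp((.5116,.1594),np.radians(-19.5));print(C(0,0,0),C(.01,0,.115))
th=1.21;c,sn=np.cos(th),np.sin(th)
J=lambda rr,y,n:C(-rr*c+n*sn,y,rr*sn+n*c)
def rc(r0,r1,y0,n): return [J(a,b,n) for a,b in((r0,-y0),(r1,-y0),(r1,y0),(r0,y0),(r0,-y0))]
T=o['tcp_pos']
draw(s,(280,120,400,270),5,[(rc(.101,.129,.0075,.01),(0,0,255)),(rc(.077,.143,.035,.01),(0,255,0)),([T,T+[0,0,.05]],(0,255,255))],'ov2')
E
```

```text
[0.64306246 0.11454897 0.25533686] [-3.09684441e+00  5.24994383e-01  2.35060927e-03]
[0.62000377 0.12101221 0.062     ] [0.62943019 0.11767414 0.177     ]
```

View pics/ov2.png

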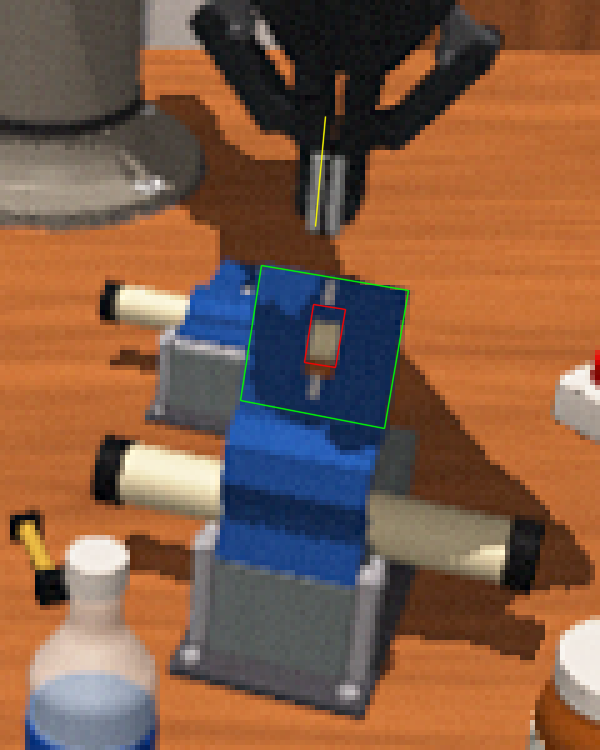

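```bash
python3 - <<'E'
from ov import *
o=r.get_obs();print(o['tcp_pos'],o['qvel'].round(3))
T0=np.array([.644,.112,.256])
C=clamp((.5116,.1594),np.radians(-19.5))
print('descend',((C(.022,0,.112)-T0)*1000).round())
for th,rr in [(1.3,.115),(1.15,.115),(1.0,.116),(.85,.117),(.7,.118),(.55,.119),(.42,.12),(.3,.12),(.2,.12),(.12,.12),(.06,.12),(.03,.12)]:
    print(th,((C(-rr*np.cos(th)+.01*np.sin(th)+.011,0,rr*np.sin(th)+.01*np.cos(th))-T0)*1000).round())
E
```

```text
[0.64306246 0.11454897 0.25533686] [ 0.048 -0.031  0.052  0.041  0.012  0.006  0.018]
descend [ -3.   2. -82.]
1.3 [-34.  12. -81.]
1.15 [-49.  18. -85.]
1.0 [-65.  23. -91.]
0.85 [ -79.   29. -100.]
0.7 [ -93.   33. -110.]
0.55 [-104.   37. -123.]
0.42 [-113.   41. -136.]
0.3 [-119.   43. -149.]
0.2 [-123.   44. -160.]
0.12 [-125.   45. -170.]
0.06 [-126.   45. -177.]
0.03 [-126.   45. -180.]
```

Emit:
{"api": "play_rows", "payload": {
  "plan": [
    [-3, 2, -40, 0, 0, 0, 0],
    [-3, 2, -82, 0, 0, 0, 0],
    [-20, 7, -82, 0, 0, 0, 0],
    [-34, 12, -81, 0, 0, 0, 0],
    [-49, 18, -85, 0, 0, 0, 0],
    [-65, 23, -91, 0, 0, 0, 0],
    [-79, 29, -100, 0, 0, 0, 0],
    [-93, 33, -110, 0, 0, 0, 0],
    [-104, 37, -123, 0, 0, 0, 0],
    [-113, 41, -136, 0, 0, 0, 0]
  ]
}}

```text
clock: 2.9
tcp_pos: [0.5312, 0.1489, 0.121]
orientation: [3.094, -0.538, 0.006]
contact_force: [2.4, -3.2, 3.6]
grip_width: -0.0
```

```bash
python3 - <<'E'
from ov import *
s=grab('scene','s2');crop(s,250,120,400,270,4,'s2c')
E
```

```text
(no output)
```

View pics/s2c.png

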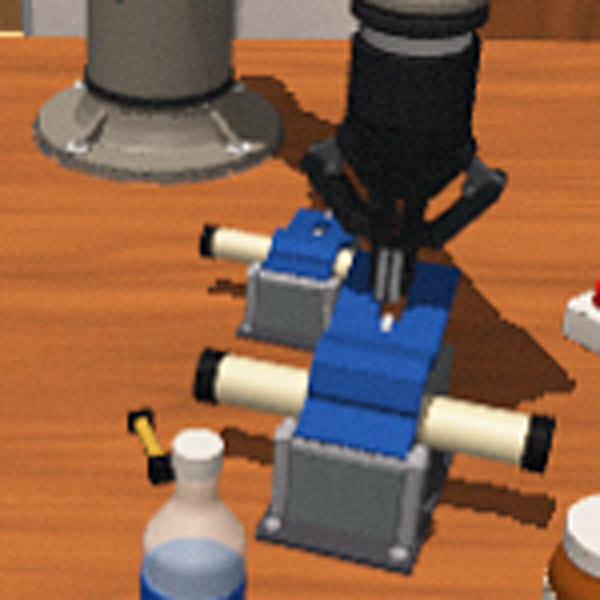

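Emit:
{"api": "play_rows", "payload": {
  "plan": [
    [-6, 2, -13, 0, 0, 0, 0],
    [-10, 3, -24, 0, 0, 0, 0],
    [-12, 4, -34, 0, 0, 0, 0],
    [-13, 4, -41, 0, 0, 0, 0],
    [-13, 4, -43, 0, 0, 0, 0],
    [-13, 4, -43, 0, 0, 0, 0]
  ]
}}

```text
clock: 3.55
tcp_pos: [0.5169, 0.1545, 0.0777]
orientation: [3.094, -0.536, -0.001]
contact_force: [-1.5, -0.9, 3.3]
grip_width: 0.0003
```

Emit:
{"api": "play_rows", "payload": {
  "plan": [
    [0, 0, 40, 0, 0, 0, 0],
    [0, 0, 80, 0, 0, 0, 30],
    [0, 0, 120, 0, 0, 0, 40],
    [5, -50, 140, 0, 0, 0, 45],
    [10, -100, 140, 0, 0, 0, 45],
    [14, -150, 140, 0, 0, -0.15, 45],
    [18, -200, 140, 0, 0, -0.3, 45],
    [20, -225, 140, 0, 0, -0.3, 45]
  ]
}}

```text
clock: 4.35
tcp_pos: [0.5359, -0.0751, 0.2178]
orientation: [2.974, -1.005, 0.001]
contact_force: [0.2, -0.4, -0.2]
grip_width: 0.0451
```

```bash
python3 - <<'E'
from ov import *
s=grab('scene','s3');t=grab('top','t3');o=r.get_obs();print(o['tcp_pos'],o['orientation'],o['contact_force'])
t0=load('top0')
cv2.imwrite('pics/k3.png',np.hstack([cv2.resize(t0['color'][195:235,302:342],None,fx=10,fy=10,interpolation=cv2.INTER_CUBIC),cv2.resize(load('scene0')['color'][190:245,200:245],(400,400),interpolation=cv2.INTER_CUBIC)]))
P=cloud(t0);z=P[...,2];m=np.zeros(z.shape,bool);m[195:235,300:345]=1;m&=z>.08
q=P[m];vx,vy,x0,y0=cv2.fitLine(q[:,:2].astype(np.float32),cv2.DIST_L2,0,.01,.01).ravel();print('wing line',x0,y0,np.degrees(np.arctan2(vy,vx)),q.mean(0))
S=load('scene0');P=cloud(S);z=P[...,2];m=np.zeros(z.shape,bool);m[195:225,205:235]=1;m&=(z>.08)&(P[...,0]>.5);q=P[m];print(q.mean(0),len(q));vx,vy,x0,y0=cv2.fitLine(q[:,:2].astype(np.float32),cv2.DIST_L2,0,.01,.01).ravel();print(np.degrees(np.arctan2(vy,vx)))
crop(s,190,120,400,270,3.8,'s3c')
E
```

```text
[ 0.53599766 -0.07608331  0.21754146] [ 2.97384617e+00 -1.00385557e+00  6.00640895e-04] [ 0.09323624  0.3775328  -0.64300293]
wing line 0.5445507 -0.17549355 -52.961243 [ 0.5445507  -0.17549355  0.08805662]
[ 0.55192873 -0.17682806  0.08488162] 49
-53.508484
```

View pics/k3.png

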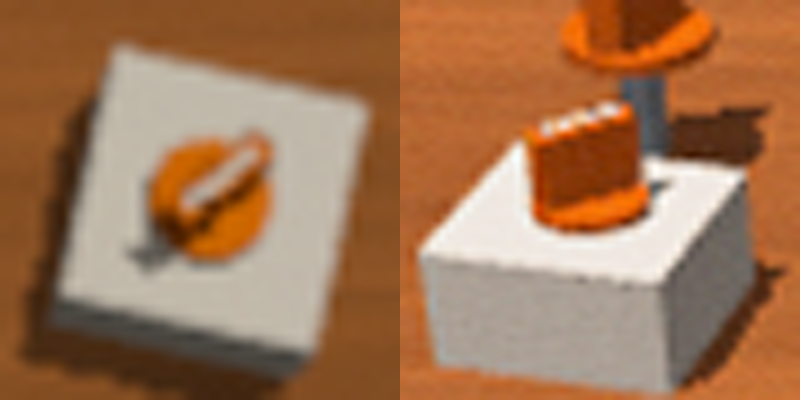

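View pics/s3c.png

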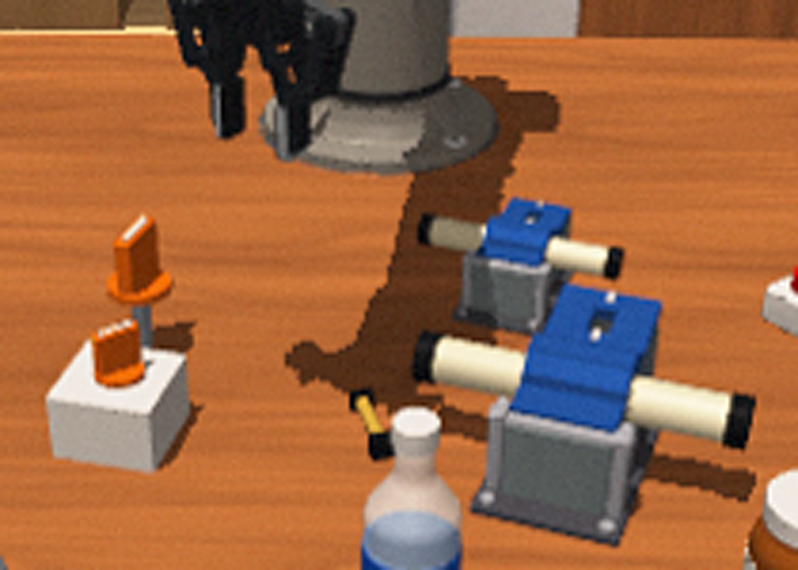

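Emit:
{"api": "play_rows", "payload": {
  "plan": [
    [0, 0, 0, 0, 0, 0, 45],
    [0, 0, 0, 0, 0, 0, 45],
    [0, 0, 0, 0, 0, 0, 45]
  ]
}}

```text
clock: 4.75
tcp_pos: [0.537, -0.0671, 0.2173]
orientation: [-2.983, 0.985, 0.001]
contact_force: [-1.4, 0.5, -0.2]
grip_width: 0.045
```

Emit:
{"api": "play_rows", "payload": {
  "plan": [
    [2, -40, 0, 0, 0, -0.14, 45],
    [5, -80, 0, 0, 0, -0.291, 45],
    [7, -108, -20, 0, 0, -0.291, 45],
    [7, -108, -60, 0, 0, -0.291, 45],
    [7, -108, -90, 0, 0, -0.291, 45],
    [7, -108, -97, 0, 0, -0.291, 45],
    [7, -108, -97, 0, 0, -0.291, 45]
  ]
}}

```text
clock: 5.45
tcp_pos: [0.5438, -0.1752, 0.1196]
orientation: [2.808, -1.408, -0.004]
contact_force: [0.1, 0.3, 0.1]
grip_width: 0.045
```

```bash
python3 - <<'E'
from ov import *
s=grab('scene','s4');o=r.get_obs();print(o['tcp_pos'],o['orientation'],o['contact_force'])
T=o['tcp_pos'];print(proj(s,T))
draw(s,(180,140,270,250),6,[([T,T+[0,0,.05]],(0,255,255)),([[.5446,-.1755,.088],[.5446,-.1755,.05]],(255,0,255))],'s4c')
E
```

```text
[ 0.54484828 -0.1755918   0.12096694] [-2.80788229e+00  1.40838420e+00 -4.30920255e-04] [0.00910854 0.57284792 0.41141059]
[219.69379385 194.26963533]
```

View pics/s4c.png

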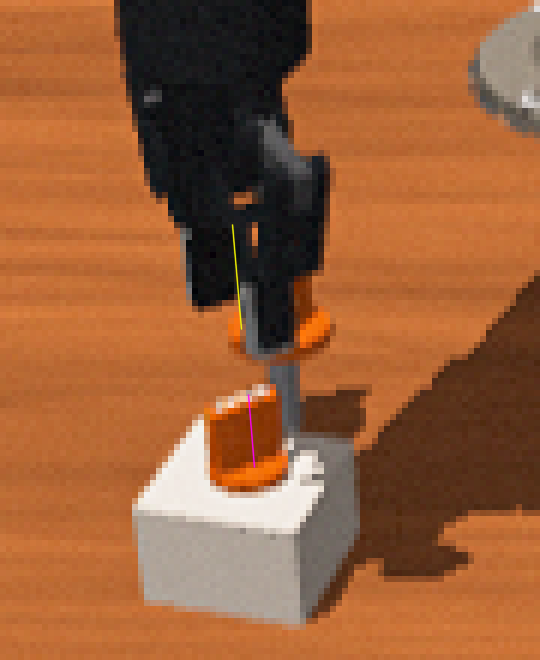

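Emit:
{"api": "play_rows", "payload": {
  "plan": [
    [0, 0, -30, 0, 0, 0, 45],
    [0, 0, -50, 0, 0, 0, 45],
    [0, 0, -58, 0, 0, 0, 45],
    [0, 0, -60, 0, 0, 0, 45],
    [0, 0, -60, 0, 0, 0, 45],
    [0, 0, -60, 0, 0, 0, 0],
    [0, 0, -60, 0, 0, 0, 0],
    [0, 0, -60, 0, 0, 0, 0],
    [0, 0, -60, 0, 0, 0, 0],
    [0, 0, -60, 0, 0, 0, 0]
  ],
  "grip_force": 80
}}

```text
clock: 6.5
tcp_pos: [0.545, -0.1765, 0.0613]
orientation: [-2.807, 1.41, -0.003]
contact_force: [-0.5, 0.5, 6.7]
grip_width: 0.0087
```

Emit:
{"api": "play_rows", "payload": {
  "plan": [
    [0, 0, 10, 0, 0, 0, 0],
    [0, 0, 30, 0, 0, 0, 0],
    [0, 0, 60, 0, 0, 0, 0],
    [0, 0, 100, 0, 0, 0, 0],
    [0, 0, 120, 0, 0, 0, 0],
    [0, 0, 120, 0, 0, 0, 0]
  ]
}}

```text
clock: 7.1
tcp_pos: [0.5463, -0.1769, 0.1842]
orientation: [-2.806, 1.41, -0.01]
contact_force: [0.3, -0.2, -0.6]
grip_width: 0.0084
```

```bash
python3 - <<'E'
from ov import *
s=grab('scene','s5');o=r.get_obs();print(o['tcp_pos'],o['orientation'],o['contact_force'],o['grip_width'])
T=o['tcp_pos'];K=T+[0,0,.011]
draw(s,(180,110,270,220),6,[([T,T+[0,0,.05]],(0,255,255)),([T,T-[0,0,.05]],(255,0,255))],'s5c')
E
```

```text
[ 0.54499961 -0.17654745  0.18204013] [-2.80634946  1.41024275 -0.00492352] [ 0.26537013  0.64200772 -1.37621662] 0.008571090614120955
```

View pics/s5c.png

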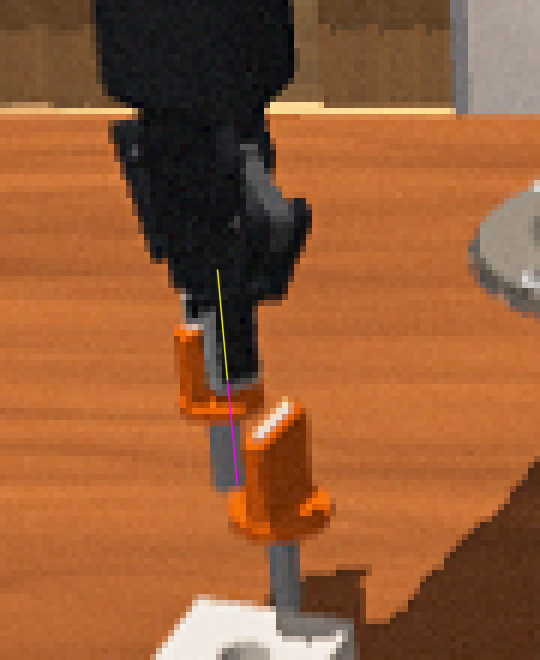

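Emit:
{"api": "play_rows", "payload": {
  "plan": [
    [-3, 30, 0, 0, 0, 0.1, 0],
    [-7, 70, 0, 0, 0, 0.2, 0],
    [-11, 115, 0, 0, 0, 0.3, 0],
    [-16, 160, 0, 0, 0, 0.4, 0],
    [-20, 205, 0, 0, 0, 0.5, 0],
    [-25, 250, 0, 0, 0, 0.591, 0],
    [-29, 290, 0, 0, 0, 0.591, 0],
    [-32, 325, 0, 0, 0, 0.591, 0],
    [-33, 335, 0, 0, 0, 0.591, 0],
    [-33, 335, 0, 0, 0, 0.591, 0],
    [-33, 335, 0, 0, 0, 0.591, 0]
  ]
}}

```text
clock: 8.25
tcp_pos: [0.5109, 0.157, 0.1794]
orientation: [3.094, -0.533, -0.002]
contact_force: [0.0, -0.9, -0.4]
grip_width: 0.0089
```

```bash
python3 - <<'E'
from ov import *
s=grab('scene','s6');t=grab('top','t6');o=r.get_obs();print(o['tcp_pos'],o['orientation'],o['contact_force'],o['grip_width'])
T=o['tcp_pos'];C=clamp((.5116,.1594),np.radians(-19.5))
th=.11;c,sn=np.cos(th),np.sin(th)
J=lambda rr,y,n:C(-rr*c+n*sn,y,rr*sn+n*c)
def rc(r0,r1,y0,n): return [J(a,b,n) for a,b in((r0,-y0),(r1,-y0),(r1,y0),(r0,y0),(r0,-y0))]
L=[([T,T+[0,0,.05]],(0,255,255)),([T,T-[0,0,.05]],(255,0,255)),(rc(.101,.129,.0075,.01),(0,0,255)),(rc(.077,.143,.035,.01),(0,255,0))]
draw(s,(300,120,390,230),6,L,'s6c')
cv2.imwrite('pics/s6r.png',cv2.resize(s['color'][120:230,300:390],None,fx=6,fy=6,interpolation=cv2.INTER_CUBIC))
crop(t,165,160,265,260,6,'t6c')
E
```

```text
[0.51131659 0.15640052 0.1797737 ] [ 3.09405863e+00 -5.36017158e-01 -1.02182031e-03] [-0.50665816  0.1380522  -1.69257297] 0.008473299042601643
```

View pics/s6c.png

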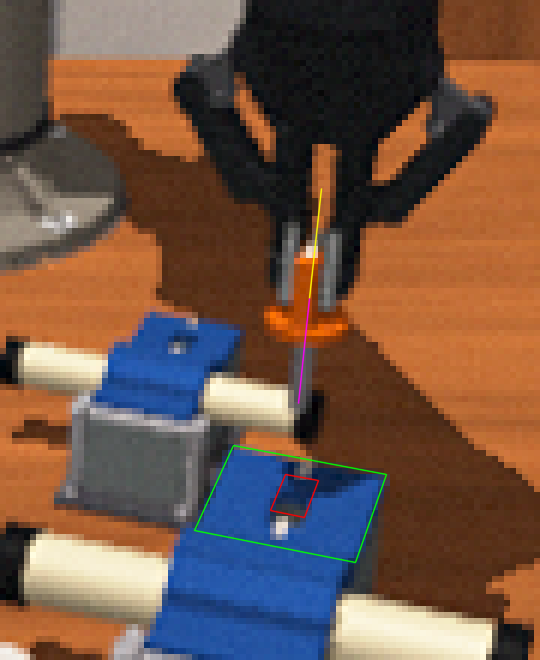

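View pics/s6r.png

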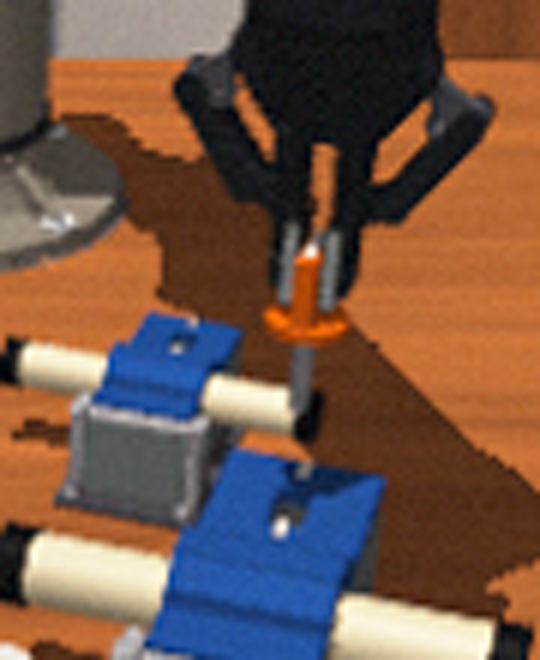

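View pics/t6c.png

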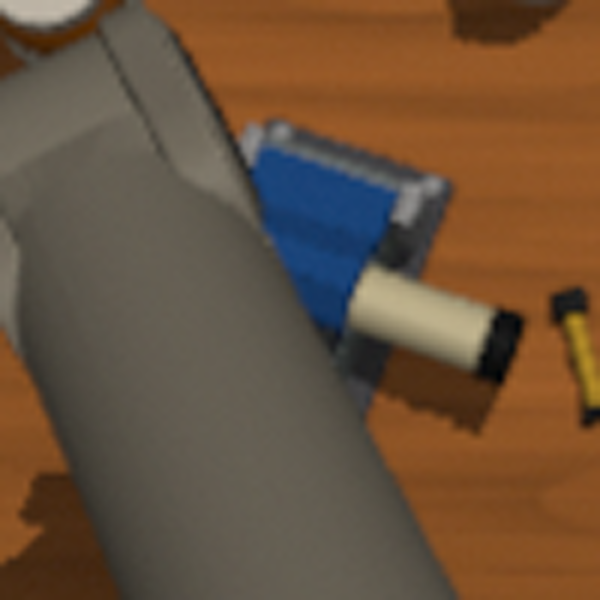

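Emit:
{"api": "play_rows", "payload": {
  "plan": [
    [0, 0, -20, 0, 0, 0, 0],
    [0, 0, -25, 0, 0, 0, 0],
    [0, 0, -25, 0, 0, 0, 0],
    [0, 0, -25, 0, 0, 0, 0],
    [0, 0, -25, 0, 0, 0, 0]
  ]
}}

```text
clock: 8.85
tcp_pos: [0.5117, 0.1586, 0.156]
orientation: [-3.096, 0.532, -0.001]
contact_force: [-0.7, -1.0, -0.8]
grip_width: 0.0086
```

```bash
python3 - <<'E'
from ov import *
o0=r.get_obs();s=grab('scene','s7');o=r.get_obs();print(o0['tcp_pos'],o['tcp_pos'],o['orientation'],o['contact_force'],o['qvel'].round(3))
T=o0['tcp_pos'];yaw=np.radians(-19.5);C=clamp((.5116,.1594),yaw);H=C(0,0,0)
ex=np.array([np.cos(yaw),np.sin(yaw),0]);ey=np.array([-ex[1],ex[0],0])
loc=lambda P:np.stack([(P-H)@ex+.115,(P-H)@ey,P[...,2]],-1)
P=cloud(s);Lc=loc(P);hsv=cv2.cvtColor(s['color'],cv2.COLOR_BGR2HSV)
print('TCP local',loc(T))
m=np.zeros(hsv.shape[:2],bool);m[150:195,335:370]=1
om=m&(hsv[...,0]>3)&(hsv[...,0]<16)&(hsv[...,1]>200)&(abs(Lc[...,0])<.04)&(abs(Lc[...,1])<.03)
q=Lc[om];print(len(q))
for z0 in np.arange(.13,.19,.004):
    k=q[(q[:,2]>=z0)&(q[:,2]<z0+.004)]
    if len(k): print(round(z0,3),len(k),'x',k[:,0].min().round(4),np.median(k[:,0]).round(4),k[:,0].max().round(4),'y',k[:,1].min().round(4),k[:,1].max().round(4),k[:,1].mean().round(4))
gm=m.copy();gm[:]=0;gm[175:205,340:360]=1;gm&=(hsv[...,1]<90)&(abs(Lc[...,0])<.03)&(abs(Lc[...,1])<.02)&(Lc[...,2]>.09)&(Lc[...,2]<.145)
q=Lc[gm];print('blade',len(q),np.median(q,0),q.min(0),q.max(0))
th=.11;c,sn=np.cos(th),np.sin(th)
J=lambda rr,y,n:C(-rr*c+n*sn,y,rr*sn+n*c)
def rc(r0,r1,y0,n): return [J(a,b,n) for a,b in((r0,-y0),(r1,-y0),(r1,y0),(r0,y0),(r0,-y0))]
L=[([T,T-[0,0,.05]],(255,0,255)),(rc(.101,.129,.0075,.01),(0,0,255)),(rc(.077,.143,.035,.01),(0,255,0)),([C(-.115,0,.023),C(-.115,0,.06)],(0,255,255))]
draw(s,(315,145,385,220),8,L,'s7c')
cv2.imwrite('pics/s7r.png',cv2.resize(s['color'][145:220,315:385],None,fx=8,fy=8,interpolation=cv2.INTER_CUBIC))
E
```

```text
[0.51168782 0.15860398 0.15597267] [0.51169154 0.15871066 0.1559761 ] [-3.09567035e+00  5.32080222e-01 -1.59788513e-03] [ 0.45449346 -0.31030009 -1.08128577] [-0.002  0.    -0.001  0.     0.001 -0.    -0.001]
TCP local [ 0.0003485  -0.00072104  0.15597267]
101
0.142 10 x 0.0027 0.0144 0.0203 y -0.0163 0.0163 0.0056
0.146 34 x -0.004 0.0103 0.0227 y -0.016 0.0165 -0.0001
0.15 17 x 0.0038 0.0156 0.0212 y -0.0129 0.0132 0.0029
0.154 5 x 0.0115 0.0187 0.0191 y -0.0061 0.0055 0.0003
0.158 5 x 0.0168 0.019 0.0224 y -0.0023 0.0051 0.0011
0.162 6 x 0.0184 0.0196 0.0219 y -0.0024 0.0051 0.0015
0.166 5 x 0.0129 0.0193 0.0228 y -0.0027 0.0048 0.0016
0.17 6 x 0.0124 0.0191 0.0203 y -0.0034 0.0031 0.0
0.174 8 x 0.0167 0.0188 0.0229 y -0.0038 0.0035 -0.0002
0.178 5 x 0.0139 0.0203 0.0223 y -0.004 0.0025 0.0
blade 37 [0.00947084 0.00129234 0.12234931] [-0.00087977 -0.00231623  0.10615556] [0.01180794 0.00468231 0.13696145]
```

View pics/s7c.png

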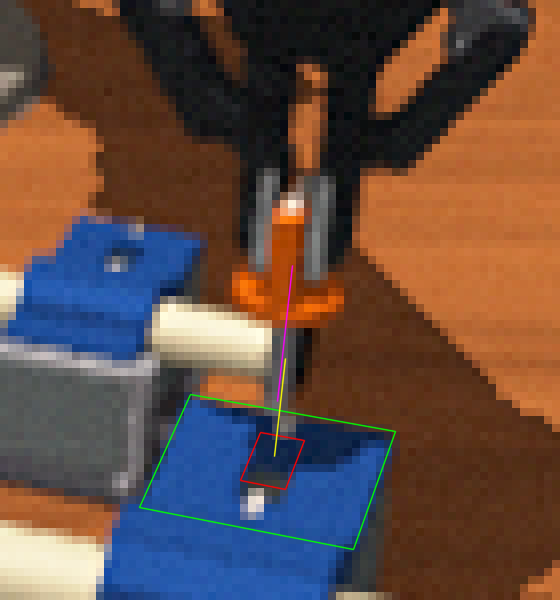

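View pics/s7r.png

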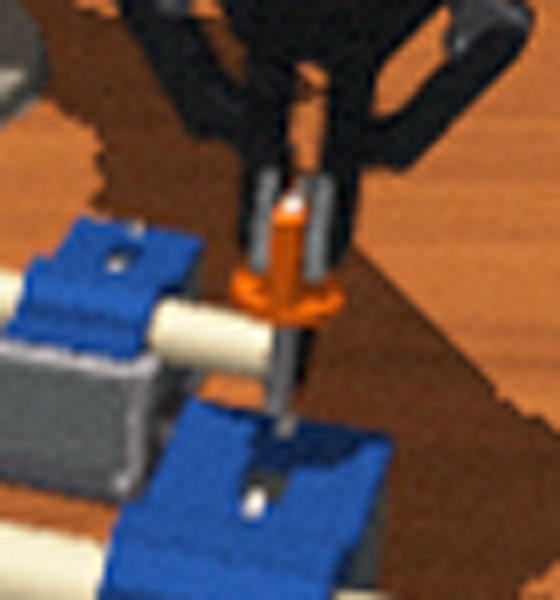

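```bash
python3 - <<'E'
from ov import *
s=load('s7');yaw=np.radians(-19.5);C=clamp((.5116,.1594),yaw);H=C(0,0,0)
ex=np.array([np.cos(yaw),np.sin(yaw),0]);ey=np.array([-ex[1],ex[0],0])
P=cloud(s);L=np.stack([(P-H)@ex+.115,(P-H)@ey,P[...,2]],-1)
hsv=cv2.cvtColor(s['color'],cv2.COLOR_BGR2HSV)
B=(hsv[...,0]>100)&(hsv[...,0]<128)&(hsv[...,1]>150)&(L[...,2]>.06)&(abs(L[...,0]-.03)<.08)&(abs(L[...,1])<.05)
q=L[B];print(len(q))
for y0 in np.arange(-.04,.04,.008):
    k=q[(q[:,1]>=y0)&(q[:,1]<y0+.008)]
    if len(k):print(y0.round(3),len(k),'x',np.percentile(k[:,0],[0,3,97]).round(4))
for x0 in np.arange(-.03,.03,.006):
    k=q[(q[:,0]>=x0)&(q[:,0]<x0+.006)]
    if len(k):print(x0.round(3),len(k),'y',np.percentile(k[:,1],[0,100]).round(4),'z',np.median(k[:,2]).round(4))
k=q[(q[:,0]<.03)];A=np.c_[k[:,0],k[:,1],np.ones(len(k))];c,*_=np.linalg.lstsq(A,k[:,2],rcond=None);print('plane',c)
# slot: non-blue pixels inside tab region
m=(abs(L[...,0])<.03)&(abs(L[...,1])<.02)&(L[...,2]>.06)&(L[...,2]<.1)&~B&(hsv[...,2]<110)
vv,uu=np.where(m);print(list(zip(uu,vv)),)
E
```

```text
876
-0.04 28 x [-0.0224 -0.0146  0.1059]
-0.032 99 x [-0.0265 -0.0219  0.1051]
-0.024 101 x [-0.0239 -0.0193  0.1033]
-0.016 104 x [-0.0238 -0.0181  0.1045]
-0.008 83 x [-0.0201 -0.011   0.1058]
0.0 87 x [-0.0239 -0.0195  0.1071]
0.008 103 x [-0.0241 -0.0198  0.1057]
0.016 109 x [-0.023  -0.0197  0.1061]
0.024 106 x [-0.0223 -0.0208  0.1079]
0.032 55 x [-0.0198 -0.0164  0.1055]
-0.03 2 y [-0.03    0.0116] z 0.0847
-0.024 36 y [-0.0344  0.0343] z 0.0848
-0.018 33 y [-0.0322  0.0342] z 0.0844
-0.012 42 y [-0.0335  0.034 ] z 0.0832
-0.006 39 y [-0.0411  0.0384] z 0.0822
-0.0 29 y [-0.033   0.0343] z 0.0821
0.006 27 y [-0.0325  0.0364] z 0.0822
0.012 36 y [-0.0334  0.0339] z 0.081
0.018 26 y [-0.0341  0.0327] z 0.0803
0.024 36 y [-0.0326  0.0341] z 0.08
plane [-0.05919424  0.15608051  0.08622063]
[(np.int64(346), np.int64(196)), (np.int64(347), np.int64(196)), (np.int64(349), np.int64(197)), (np.int64(350), np.int64(197)), (np.int64(351), np.int64(197)), (np.int64(352), np.int64(197)), (np.int64(349), np.int64(198)), (np.int64(351), np.int64(198)), (np.int64(357), np.int64(198)), (np.int64(349), np.int64(199)), (np.int64(350), np.int64(199)), (np.int64(351), np.int64(199)), (np.int64(347), np.int64(203)), (np.int64(348), np.int64(203)), (np.int64(346), np.int64(204)), (np.int64(347), np.int64(204)), (np.int64(349), np.int64(204)), (np.int64(350), np.int64(204)), (np.int64(345), np.int64(205)), (np.int64(346), np.int64(205)), (np.int64(347), np.int64(205)), (np.int64(348), np.int64(205)), (np.int64(349), np.int64(205)), (np.int64(350), np.int64(205)), (np.int64(345), np.int64(206)), (np.int64(349), np.int64(206)), (np.int64(350), np.int64(206)), (np.int64(348), np.int64(207)), (np.int64(349), np.int64(207))]
```

Emit:
{"api": "play_rows", "payload": {
  "plan": [
    [-1.5, 0.5, -8, 0, 0, 0, 0],
    [-1.5, 0.5, -16, 0, 0, 0, 0],
    [-1.5, 0.5, -24, 0, 0, 0, 0],
    [-1.5, 0.5, -32, 0, 0, 0, 0],
    [-1.5, 0.5, -37, 0, 0, 0, 0],
    [-1.5, 0.5, -37, 0, 0, 0, 0],
    [-1.5, 0.5, -37, 0, 0, 0, 0]
  ]
}}

```text
clock: 9.6
tcp_pos: [0.5098, 0.1589, 0.1182]
orientation: [3.096, -0.532, -0.0]
contact_force: [0.6, -0.1, -1.5]
grip_width: 0.0083
```

```bash
python3 - <<'E'
from ov import *
s=grab('scene','s8');o=r.get_obs();print(o['tcp_pos'],o['orientation'],o['contact_force'],o['moment'])
crop(s,315,145,385,220,8,'s8c')
E
```

```text
[0.509834   0.15902254 0.11837169] [ 3.09600402e+00 -5.32080677e-01  6.95394427e-05] [ 0.26006308 -0.9568951  -0.68594656] [-0.16033629 -0.14301582  0.0505838 ]
```

View pics/s8c.png

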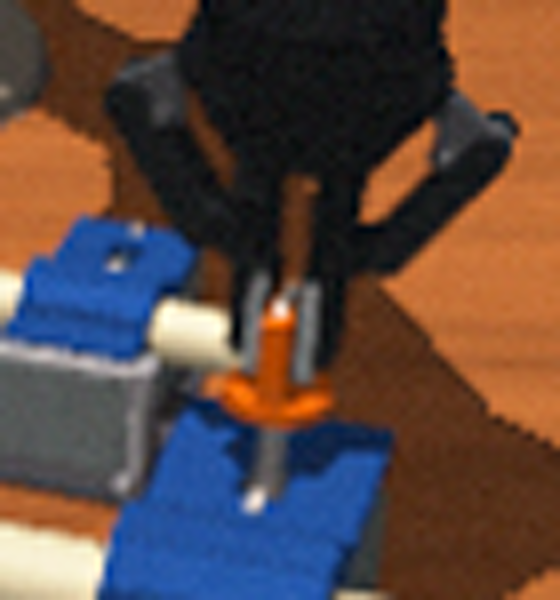

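Emit:
{"api": "play_rows", "payload": {
  "plan": [
    [0, 0, -3, 0, 0, 0, 0],
    [0, 0, -6, 0, 0, 0, 0],
    [0, 0, -8, 0, 0, 0, 0],
    [0, 0, -8, 0, 0, 0, 0]
  ]
}}

```text
clock: 10.05
tcp_pos: [0.5099, 0.1592, 0.1101]
orientation: [-3.096, 0.532, -0.0]
contact_force: [1.9, -0.4, 0.1]
grip_width: 0.0086
```

Emit:
{"api": "play_rows", "payload": {
  "plan": [
    [0, 0, -4, 0, 0, 0, 0],
    [0, 0, -8, 0, 0, 0, 0],
    [0, 0, -12, 0, 0, 0, 0],
    [0, 0, -12, 0, 0, 0, 0],
    [0, 0, -12, 0, 0, 0, 0]
  ]
}}

```text
clock: 10.55
tcp_pos: [0.5097, 0.1592, 0.0981]
orientation: [3.096, -0.532, -0.0]
contact_force: [2.1, -0.4, -1.0]
grip_width: 0.0087
```

```bash
python3 - <<'E'
from ov import *
s=grab('scene','s9');o=r.get_obs();print(o['tcp_pos'],o['orientation'],o['contact_force'],o['moment'],o['grip_width'])
crop(s,315,145,385,220,8,'s9c')
E
```

```text
[0.50965774 0.15919466 0.09815206] [ 3.09618843e+00 -5.31811326e-01 -3.23700803e-04] [ 2.24518672  0.26965289 -1.33150436] [-0.01059134 -0.28963124  0.02810922] 0.008417394762018391
```

View pics/s9c.png

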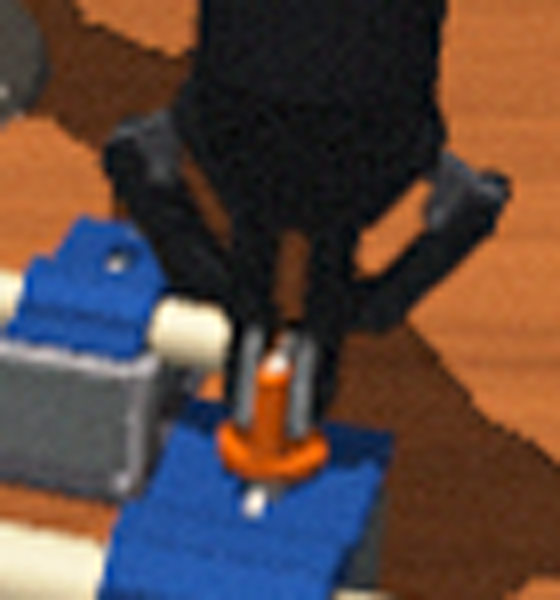

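Emit:
{"api": "play_rows", "payload": {
  "plan": [
    [1, -0.3, -4, 0, 0, 0, 0],
    [1, -0.3, -7, 0, 0, 0, 0],
    [1, -0.3, -10, 0, 0, 0, 0],
    [1, -0.3, -12, 0, 0, 0, 0],
    [1, -0.3, -12, 0, 0, 0, 0],
    [1, -0.3, -12, 0, 0, 0, 0]
  ],
  "grip_force": 110
}}

```text
clock: 11.2
tcp_pos: [0.5104, 0.1589, 0.0861]
orientation: [3.096, -0.531, -0.001]
contact_force: [0.3, -0.3, -0.6]
grip_width: 0.0081
```

```bash
python3 - <<'E'
from ov import *
s=grab('scene','s10');o=r.get_obs();print(o['tcp_pos'],o['orientation'],o['contact_force'],o['moment'],o['grip_width'])
crop(s,315,145,385,220,8,'s10c')
E
```

```text
[0.51060809 0.15873109 0.08614108] [ 3.09599729e+00 -5.31739035e-01 -2.61763502e-04] [ 0.23104736  0.20973505 -0.94970213] [0.17181043 0.15922986 0.00249314] 0.008113401645174136
```

View pics/s10c.png

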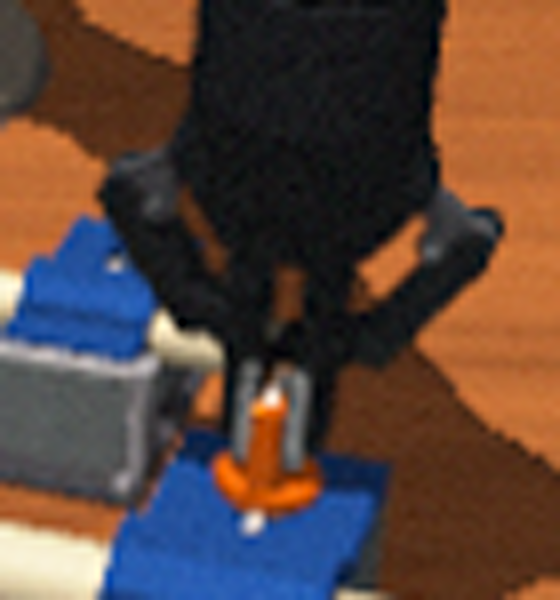

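Emit:
{"api": "play_rows", "payload": {
  "plan": [
    [0, 0, -1, 0, 0, 0, 0],
    [0, 0, -2, 0, 0, 0, 0],
    [0, 0, -2, 0, 0, 0, 0],
    [0, 0, -2, 0, 0, 0, 0]
  ]
}}

```text
clock: 11.65
tcp_pos: [0.5105, 0.1588, 0.0844]
orientation: [3.096, -0.532, -0.001]
contact_force: [-2.7, -0.8, 4.9]
grip_width: 0.0078
```

Emit:
{"api": "play_rows", "payload": {
  "plan": [
    [0, 0, -1, 0, 0, 0, 0],
    [0, 0, -2, 0, 0, 0, 0],
    [0, 0, -2, 0, 0, 0, 0],
    [0, 0, -2, 0, 0, 0, 0]
  ]
}}

```text
clock: 12.05
tcp_pos: [0.5105, 0.1588, 0.0833]
orientation: [3.096, -0.532, -0.0]
contact_force: [-5.9, -1.1, 14.3]
grip_width: 0.0082
```

```bash
cat > st.py <<'E'
from ov import *
import sys
F=[]
s=grab('scene',sys.argv[1])
for i in range(4):
    o=r.get_obs();F.append(np.r_[o['contact_force'],o['moment']]);
print(o['clock'],o['tcp_pos'],o['orientation'],np.array(F).round(2),o['grip_width'],np.abs(o['qvel']).max())
crop(s,315,145,385,220,8,sys.argv[1]+'c')
E
python3 st.py s11
```

```text
12.1 [0.51044301 0.1588356  0.08325538] [ 3.09573992e+00 -5.31946770e-01 -5.05010738e-04] [[-7.28 -1.52 14.19 -0.24  1.38 -0.09]
 [-7.28 -1.52 14.19 -0.24  1.38 -0.09]
 [-7.28 -1.52 14.19 -0.24  1.38 -0.09]
 [-7.28 -1.52 14.19 -0.24  1.38 -0.09]] 0.008261064055507045 0.002166456373387371
```

View pics/s11c.png

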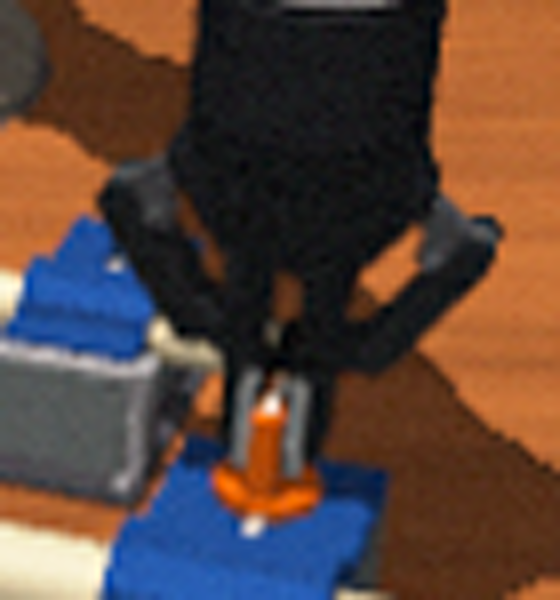

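```bash
cat > jw.py <<'E'
from ov import *
import sys
yaw=np.radians(-19.5);C=clamp((.5116,.1594),yaw);H=C(0,0,0)
ex=np.array([np.cos(yaw),np.sin(yaw),0]);ey=np.array([-ex[1],ex[0],0])
for tag in sys.argv[1:]:
    s=load(tag);P=cloud(s);L=np.stack([(P-H)@ex+.115,(P-H)@ey,P[...,2]],-1)
    hsv=cv2.cvtColor(s['color'],cv2.COLOR_BGR2HSV)
    B=(hsv[...,0]>100)&(hsv[...,0]<128)&(hsv[...,1]>150)&(L[...,2]>.06)&(L[...,2]<.1)&(abs(L[...,1])<.032)&(L[...,0]<.036)&(L[...,0]>-.025)
    k=L[B];c=np.polyfit(k[:,0],k[:,2],1);res=k[:,2]-np.polyval(c,k[:,0]);k=k[abs(res)<.004];c=np.polyfit(k[:,0],k[:,2],1)
    print(tag,len(k),'slope',c[0].round(4),'z@slot',c[1].round(4),'z@-20',np.polyval(c,-.02).round(4))
    B=(hsv[...,0]>3)&(hsv[...,0]<16)&(hsv[...,1]>200)&(abs(L[...,0])<.03)&(abs(L[...,1])<.03)&(L[...,2]>.06)&(L[...,2]<.14)
    q=L[B];print(' orange z',np.percentile(q[:,2],[1,99]).round(4),'y',np.percentile(q[:,1],[1,99]).round(4),'x',np.percentile(q[:,0],[1,99]).round(4))
E
python3 jw.py s3 s7 s9 s10 s11
```

```text
s3 292 slope -0.1012 z@slot 0.0827 z@-20 0.0848Traceback (most recent call last):
  File "jw.py", line 12, in <module>
    q=L[B];print(' orange z',np.percentile(q[:,2],[1,99]).round(4),'y',np.percentile(q[:,1],[1,99]).round(4),'x',np.percentile(q[:,0],[1,99]).round(4))
                             ~~~~~~~~~~~~~^^^^^^^^^^^^^^^
    return _quantile_unchecked(
        a, q, axis, out, overwrite_input, method, keepdims, weights)
    return _ureduce(a,
                    func=_quantile_ureduce_func,
    ...<5 lines>...
                    overwrite_input=overwrite_input,
                    method=method)
    r = func(a, **kwargs)
    result = _quantile(arr,
                       quantiles=q,
    ...<2 lines>...
                       out=out,
                       weights=wgt)
    slices_having_nans = np.isnan(arr[-1, ...])
                                  ~~~^^^^^^^^^
IndexError: index -1 is out of bounds for axis 0 with size 0
```

```bash
sed -i 's/q=L\[B\];print/q=L[B]\n    if len(q): print/' jw.py; python3 jw.py s3 s7 s9 s10 s11
```

```text
s3 292 slope -0.1012 z@slot 0.0827 z@-20 0.0848
s7 289 slope -0.0998 z@slot 0.0826 z@-20 0.0846
s9 204 slope -0.1093 z@slot 0.0832 z@-20 0.0854
 orange z [0.0868 0.1237] y [-0.0153  0.0155] x [-0.0037  0.0208]
s10 155 slope -0.0164 z@slot 0.0728 z@-20 0.0731
 orange z [0.076  0.1114] y [-0.0161  0.0151] x [-0.0037  0.0214]
s11 141 slope 0.0142 z@slot 0.0703 z@-20 0.07
 orange z [0.0732 0.1084] y [-0.0153  0.0148] x [-0.0068  0.0213]
```

Emit:
{"api": "play_rows", "payload": {
  "plan": [
    [-0.7, 0.1, 0.3, 0, 0, 0, 0],
    [-0.7, 0.1, 0.3, 0, 0, 0, 0],
    [-0.7, 0.1, 0.3, 0, 0, 0, 0]
  ]
}}

```text
clock: 12.4
tcp_pos: [0.5104, 0.1589, 0.0833]
orientation: [-3.096, 0.532, -0.001]
contact_force: [-2.4, -0.2, 9.4]
grip_width: 0.0083
```

```bash
python3 st.py s12; python3 jw.py s12
```

```text
12.45 [0.51041037 0.15886959 0.08332441] [-3.09617526e+00  5.32232498e-01 -1.22479364e-03] [[-2.8  -0.86  9.81 -0.19  0.71  0.02]
 [-2.8  -0.86  9.81 -0.19  0.71  0.02]
 [-2.8  -0.86  9.81 -0.19  0.71  0.02]
 [-2.8  -0.86  9.81 -0.19  0.71  0.02]] 0.00771688196096066 0.0020909695404486605
s12 142 slope 0.015 z@slot 0.0703 z@-20 0.07
 orange z [0.073  0.1099] y [-0.017  0.015] x [-0.0064  0.021 ]
```

Emit:
{"api": "play_rows", "payload": {
  "plan": [
    [-0.2, 0.1, -0.2, 0, 0, 0, 0],
    [-0.2, 0.1, -0.2, 0, 0, 0, 0],
    [-0.2, 0.1, -0.2, 0, 0, 0, 0],
    [-0.2, 0.1, -0.2, 0, 0, 0, 0],
    [-0.2, 0.1, -0.2, 0, 0, 0, 0],
    [-0.2, 0.1, -0.2, 0, 0, 0, 0],
    [-0.2, 0.1, -0.2, 0, 0, 0, 0],
    [-0.2, 0.1, -0.2, 0, 0, 0, 0],
    [-0.2, 0.1, -0.2, 0, 0, 0, 0],
    [-0.2, 0.1, -0.2, 0, 0, 0, 0]
  ]
}}

```text
clock: 13.45
tcp_pos: [0.5104, 0.1588, 0.0833]
orientation: [3.096, -0.532, 0.002]
contact_force: [-2.7, -1.1, 12.1]
grip_width: 0.0083
```

```bash
python3 st.py s13; python3 jw.py s13; python3 -c "
from h import *
grab('top','t13');s=load('s13');crop(s,180,120,400,280,3.6,'s13w')"
```

```text
13.5 [0.51041471 0.15888138 0.08333117] [ 3.09614271e+00 -5.32379257e-01  1.78240888e-03] [[-3.25 -0.63 12.11 -0.31  0.79 -0.02]
 [-3.25 -0.63 12.11 -0.31  0.79 -0.02]
 [-3.25 -0.63 12.11 -0.31  0.79 -0.02]
 [-3.25 -0.63 12.11 -0.31  0.79 -0.02]] 0.007748345679914094 0.0009518921165943836
s13 147 slope 0.003 z@slot 0.0702 z@-20 0.0701
 orange z [0.0736 0.1097] y [-0.0156  0.0155] x [-0.0037  0.0213]
```

View pics/s13w.png

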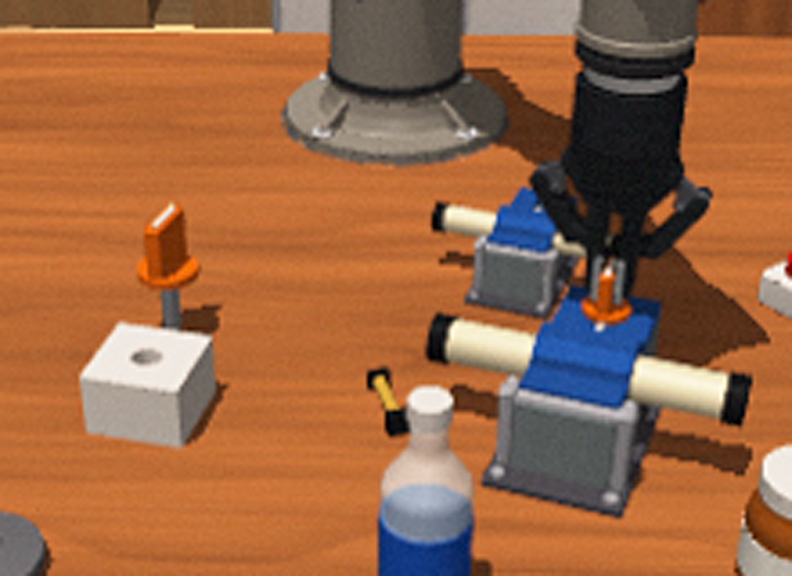

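View pics/t13.png

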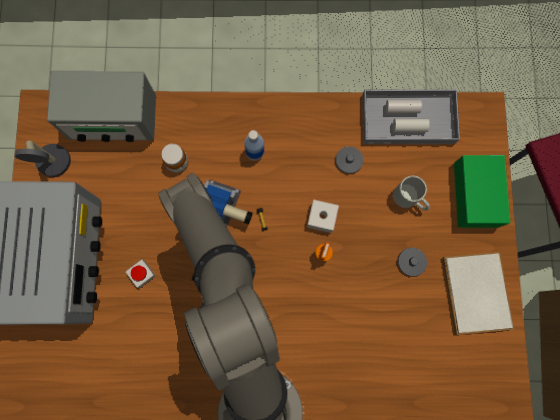

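The key is in, the jaw lies flat (slope 0.003, against 0.10 when ajar), the push reads a steady 12 N, and the other things have not moved. Handing in.

```bash
python3 -c "
from h import *
print(r.hand_in()); print(r.get_obs()['contact_force'])"
```

```text
the job is handed in; nothing more can be done
None
the job is handed in; nothing more can be done
```

The job is done and handed in at about 13.5 s of the 58 s. I swung the blue jaw of the larger clamp down with the shut fingers. Then I took the smaller orange key from the white holder, turned it 34° to line up with the slot, and pushed it through both halves until its flange held the jaw shut. The arm is still gripping and pressing.

**Last checks that agreed:**
- **Jaw:** its tab has slope 0.003, against 0.10 when ajar. The tool no longer moves down as the push rises, which fits a hard stop.
- **Push:** a steady 12 N down with about 3 N sideways, at a grip of 110 N. That is a little over the 10 N asked for, to keep margin over the roughly 8 N closing force.
- **Other things:** the bystanders look unmoved in the top and scene pictures.

**Checks that disagreed slightly:**
- **Tab height:** the camera reads 70 mm at the slot, where fully shut should be 72 mm. That is within the 2 mm calibration.
- **Grip width:** it reads about 8 mm on the 10 mm wing.

I could not read the force after handing in, so the hold during the final second is not confirmed.

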